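Stand up the tipped glue bottle and restock it through the sprung gate

ROBOT

A 7-joint arm with a two-finger parallel gripper is mounted at the origin on the work surface. World frame = base frame: x ahead of the robot, y to its left, z up, the work surface at z = 0. Lengths are in m, angles in rad, forces in N, time in s.
With the tool pointing down it reaches from about 0.35 to 0.775 m from the base axis. Payload 3.1 kg.
Tool frame: the origin (TCP) lies midway between the tips of the shut fingers; the grasp point (between the pads) lies 19 mm behind it (env.grasp_offset is the distance from the TCP to the grasp point, in m); y points along the fingers, x is the direction in which the jaws open and shut, and the axes are right-handed (so a half turn about y gives the same grasp; the last joint's range is limited). The gripper opens to 85 mm and grips with 20 to 120 N. Pads are 22 mm wide; open, the fingers measure 114 mm over their backs; the gripper's body (76 mm by 85 mm) begins 54 mm behind the grasp point. The pads swing forward as they close: fully open they stand 13 mm farther back than shut.
Start: joints at [-1.361, 0.311, 0.014, 1.512, -0.004, 1.319, -0.027], TCP at [0.137, 0.533, 0.201] pointing down, gripper open.
Joint ranges: [-2.7, 2.7], [-0.3, 1.91], [-1.27, 1.3], [0.12, 2.57], [-1.44, 4.58], [0.2, 2.03], [-3.05, 3.05]. Speed limits (rad/s): [2.79, 2.79, 3.14, 3.14, 3.14, 3.14, 3.14].

INTERFACE

Orientations are given as a unit quaternion [w, x, y, z].
In Python, from workcell import telemetry, cams, env gives the robot as it stands. The module is installed in compiled form; this text tells all that it offers.
- The arm moves only by the tool drive_tool, never from a script. Its argument "moves" is a list of rows, each a list of 4 numbers: the shift along the tool's x, y, z in cm, then the turn about the tool's y in degrees. In form: [[tx, ty, tz, spin], ...]. A call has 1 to 20 rows; each row is the pose to reach, as a shift and turn from the pose commanded when the call began, along the tool's axes at that moment; what a row does not reach only later rows make up. A row lasts 1/10 s, in which the tool goes at most 50 mm and 8.59 degrees, less where a joint would pass 70% of its speed; a pose out of reach is approached as far as the arm can. A call with a gripper value outside its range is refused whole. "hand" is the finger opening in cm, from 0 to 8.54, set as the call begins (left out, the last holds). The fingers move at their own pace and stop on an object; "squeeze" is the grip in N (left out, the last holds). Time passes only in rows, so rows that repeat a pose let the fingers close. It gives the time, the measured TCP pose, the force and the opening at its end, in the units of the state.
- telemetry.observe(): the state, without advancing time (a new reading comes with each control period).
- cams.capture(name): name is "scene" or "top" or "wrist"; returns the picture (384x512x3 uint8, red, green, blue); there is no depth.
- cams.camera_info(name): a dict with "fx", "fy", "cx", "cy" (pixels), "dist" ([k1, k2, p1, p2, k3] as OpenCV has them; the pictures are not rectified), "R" (3x3) and "t" (3): a world point X has camera coordinates R X + t. Camera axes: x right, y down, z forward; pixel columns grow to the right and rows downward; lengths in m; the calibration is good to about 2 mm. A picture is of the moment at which its call begins: read the wrist's pose just before it. camera_info takes no time and is no camera call; for the wrist camera it gives the pose at the moment of the call.
- env.sign_off(): hands the job in, once; it reports no verdict.
The state is a dict: "clock": time; "joint_pos": joint angles; "joint_velocities": joint speeds; "joint_efforts": joint torques, N m; "eef_pos": TCP position; "ee_rot": TCP orientation; "contact_force": force on the tool from outside, world axes, zero at the start; "wrist_torque": the same for the moment, N m; "opening": opening from 0.0 (shut) to 1.0 (fully open).
Only numpy, scipy, OpenCV 4.12 (cv2) and the standard library are available. Lean on these libraries where they do the work, as an engineer would, in place of code of your own. Each camera call takes 0.05 s, during which the arm holds its last target.

TASK

One glue bottle (green cap) has fallen over in the loading lane, between the orange-capped bottle behind it and the blue sprung gate. Stand it upright on the lane floor in front of the gate, then slide it, upright and on its base, through the gate (not over it) so that it stands beside the red-capped bottle with both flaps fallen shut behind it. Leave the orange-capped bottle, the red-capped bottle and the bowl standing where they are.

Things in the scene. Friction and masses are not known exactly. Their poses are not given: they have to be found in the camera images.
- lane: Plywood tray fixed on the table, base 12 mm thick. Origin on the table below the gate's middle; y runs along the lane in the loading direction (y<0 loading lane, y>0 stock bay), x across it. Lane 120 mm wide inside, between wooden side strips 18 mm wide, 14 mm above the lane floor. End walls 30 mm above the floor, inner faces at y = -390 and y = +209 mm.
- gate_mid (a point): Middle of the gate, on the lane floor (12 mm above the tray's origin, same axes). Steel posts 16 mm square, 74 mm high at x = -69 and +69 mm, y = 0. Two blue flaps, each 57 mm long, 5 mm thick, from 5 to 63 mm above the floor, meet at mid-lane. Nothing overhead.
- flap_l (a joint): Flap on the x<0 side: upright hinge at x = -59.5 mm, y = 0 of the gate; 0 = shut across the lane, up to 1.5 rad as it is pushed open towards y>0 (never towards y<0). A weak spring (0.015 N m/rad, preload 0.0075 N m, about 0.5 N at its edge wide open) shuts it, once a bottle's axis is about 80 mm past the gate.
- flap_r (a joint): The mirror image of flap_l, hinged at x = +59.5 mm of the gate.
- tipped_center (a point): Fallen bottle, white with green cap and band, in the loading lane, base towards the gate, up to 0.2 rad askew. Point on its axis, half-way up; z axis from base to cap. Rigid, 130 mm tall, 0.15 to 0.3 kg. From the base: 50 mm square body, 84 mm high (lying on a flat side), round shoulder to 98 mm, round cap 34 mm across from there to the top. Stood within about 12 degrees of upright it rocks upright.
- rear_center (a point): Upright bottle of the same size with orange cap and band, standing in the loading lane behind the fallen one; the point is on its axis half-way up. Leave it alone.
- stocked_center (a point): Upright bottle of the same size with red cap and band, standing at the end of the stock bay, its axis about 173 mm past the gate; the point is on its axis half-way up. Leave it alone.
- bowl: White ceramic bowl, 100 mm across, 50 mm high, standing on the table near the tray; origin at the centre of its underside. Leave it alone.
There are look-alikes about, which are no part of the job. What is shaped like the part that bears tipped_center but purple or turquoise is not meant.

How it is judged:
By the outcome, as a careful person would: the job done as asked, in the order asked, and still so for the second after the job is handed in, with the robot touching nothing.
It also fails if it takes over 51 s, if anything falls off the work surface, if the arm or the gripper's body presses on something with over 40 N, if the wrist force passes 120 N, or if a joint passes its speed limit or range.

## Working session

There is one attempt and no reset: what is moved stays moved. The work goes in short steps, Python scripts to look and compute and a tool call to move; the robot and the scene stay as the last step left them, time stands still between calls to the robot, and variables do not carry over. Pictures are saved under pics/ and viewed, and the job is handed in when it is done.

Besides the shell and the picture viewer there is one more tool, called after "Request:" as name([rows], argument=value, ...), one row to a line, values as JSON. drive_tool: Moves the arm, as the interface text tells. Its arguments: {"type":"object","properties":{"moves":{"type":"array"},"hand":{"type":"number"},"squeeze":{"type":"number"}},"required":["moves"]}

```bash
mkdir -p pics; python3 - <<'E'
from workcell import telemetry, cams, env
import cv2
s=telemetry.observe()
for k,v in s.items(): print(k,v)
print(env.grasp_offset)
for n in ["scene","top"]:
    im=cams.capture(n); cv2.imwrite(f"pics/{n}0.png",im[:,:,::-1]); print(n,cams.camera_info(n))
E
```

```text
clock 0.0
joint_pos [-1.36068931  0.31174656  0.01400706  1.51305153 -0.00440106  1.31919951
 -0.02718498]
joint_velocities [-6.18335486e-04  1.16959031e-04  8.41677349e-05 -6.57612664e-04
 -1.64593591e-03 -3.73557314e-04  9.67518836e-04]
joint_efforts [-2.37489003e-04 -3.79923677e+01  1.45971878e-01 -2.30584949e+01
  1.22797475e-02  1.35594956e-02 -2.44958336e-06]
eef_pos [0.13683479 0.5318821  0.20031196]
ee_rot [-0.55826872  0.55935279  0.43263707 -0.43391895]
contact_force [-0.29929592 -0.41924776 -0.78802038]
wrist_torque [ 0.03217966  0.03559212 -0.0056478 ]
opening 1.0017699730216207
0.0187
scene {'fx': 354.9493540604487, 'fy': 354.9493540604487, 'cx': 256.484070027727, 'cy': 187.6220884648852, 'dist': array([0.01053122, 0.        , 0.        , 0.        , 0.        ]), 'R': array([[ 0.82771308,  0.5610954 ,  0.00793783],
       [ 0.42761366, -0.62151824, -0.65640051],
       [-0.3633698 ,  0.54670561, -0.75437084]]), 't': array([-0.4033338 , -0.11429571,  1.14975795])}
top {'fx': 430.15245124093485, 'fy': 430.15245124093485, 'cx': 250.87744543335788, 'cy': 190.96408456954086, 'dist': array([-0.00224804,  0.        ,  0.        ,  0.        ,  0.        ]), 'R': array([[ 0.00364325, -0.99995644, -0.00859364],
       [-0.9955115 , -0.00281407, -0.09459882],
       [ 0.09457051,  0.00889972, -0.99547838]]), 't': array([0.04911467, 0.4930062 , 1.31495386])}
```

View pics/scene0.png

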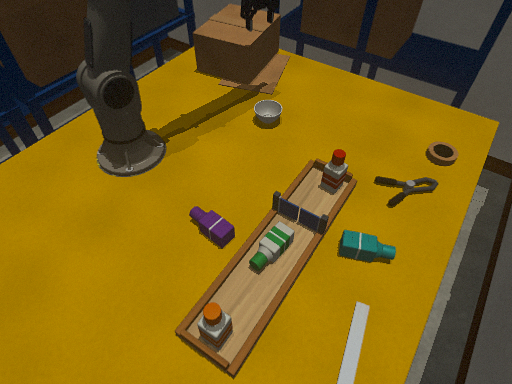

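View pics/top0.png

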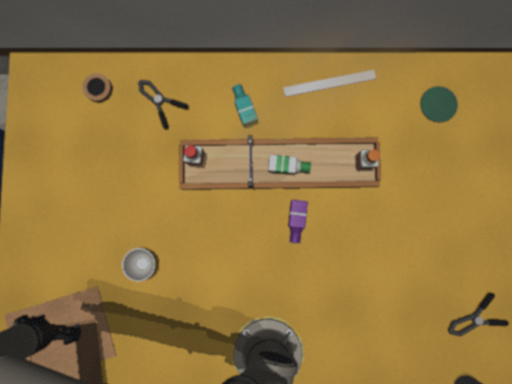

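The lane runs along world +y with the gate near x≈0.45. The fallen bottle (top view 270–310,165) has its cap away from the gate. Next I measure.

```bash
cat > h.py <<'E'
import numpy as np, cv2
from workcell import telemetry, cams, env
def ray(ci,uv):
    K=np.array([[ci['fx'],0,ci['cx']],[0,ci['fy'],ci['cy']],[0,0,1]])
    p=cv2.undistortPoints(np.array(uv,float).reshape(-1,1,2),K,np.array(ci['dist'])).reshape(-1,2)
    d=np.c_[p,np.ones(len(p))]@ci['R']; return -ci['R'].T@ci['t'],d
def onplane(ci,uv,z):
    o,d=ray(ci,uv); return o+d*((z-o[2])/d[:,2])[:,None]
def proj(ci,X):
    K=np.array([[ci['fx'],0,ci['cx']],[0,ci['fy'],ci['cy']],[0,0,1]])
    return cv2.projectPoints(np.array(X,float).reshape(-1,1,3),cv2.Rodrigues(ci['R'])[0],ci['t'],K,np.array(ci['dist']))[0].reshape(-1,2)
def mask(im,lo,hi):
    return cv2.inRange(cv2.cvtColor(im,cv2.COLOR_RGB2HSV),lo,hi)
E
python3 - <<'E'
from h import *
for n in ["scene","top"]:
    im=cv2.imread(f"pics/{n}0.png")[:,:,::-1].copy(); ci=cams.camera_info(n)
    print(n)
    for nm,lo,hi in [("green",(45,90,40),(75,255,255)),("orange",(5,150,120),(14,255,255)),("red",(0,170,90),(4,255,255)),("blue",(100,60,30),(130,255,200))]:
        m=mask(im,lo,hi)
        k,l,st,c=cv2.connectedComponentsWithStats(m)
        for i in range(1,k):
            if st[i,4]>12 and 100<c[i][1]<370: print(nm,st[i],c[i].round(1))
    a=cv2.resize(im[120:210,160:400] if n=="top" else im[150:384,170:370],None,fx=3.3 if n=="top" else 2.5,fy=3.3 if n=="top" else 2.5,interpolation=cv2.INTER_CUBIC)
    cv2.imwrite(f"pics/{n}z.png",a[:,:,::-1])
E
```

```text
scene
green [271 226  19  15 111] [280.1 233.1]
green [265 232  19  16 114] [274.5 239. ]
green [250 252  18  17 168] [259.1 259.2]
orange [333 149  13   9  77] [339.  152.9]
orange [205 302   9   5  13] [209.  303.5]
blue [ 46 129  10   5  13] [ 50.6 130.8]
blue [ 28 131   8   8  20] [ 31.6 134.8]
blue [281 198  18  11  24] [290.5 203.1]
blue [301 208  18  10  27] [309.3 212.7]
top
green [422  88  34  33 615] [437.5 104. ]
green [276 156   5  16  50] [278.5 163.8]
green [284 157   5  16  52] [285.7 164.5]
green [301 162  10  10  80] [305.4 166.7]
orange [368 149  12  12 103] [373.8 154.8]
blue [  0 130   3  54 108] [  0.7 150.8]
```

View pics/topz.png

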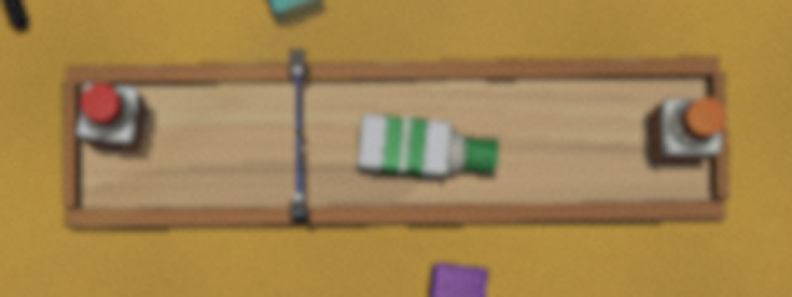

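View pics/scenez.png

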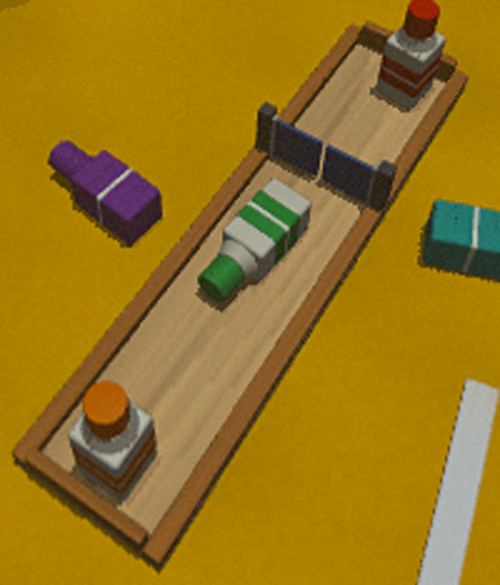

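```bash
python3 - <<'E'
from h import *
ci=cams.camera_info("top"); cs=cams.camera_info("scene")
f=lambda x,y:(160+x/3.3,120+y/3.3); g=lambda x,y:(170+x/2.5,150+y/2.5)
print("corners(top) z.026",onplane(ci,[f(66,67),f(717,57),f(723,220),f(68,228)],.026).round(4).tolist())
print("posts top",onplane(ci,[f(297,57),f(298,207)],.086).round(4).tolist())
print("posts scene",onplane(cs,[g(267,110),g(388,170)],.086).round(4).tolist())
print("corners scene",onplane(cs,[g(15,457),g(155,567),g(467,77),g(355,25)],.026).round(4).tolist())
print("cap c top / scene",onplane(ci,[(305.4,166.7)],.05).round(4),onplane(cs,[(259.1,259.2)],.05).round(4))
print("bands top z.062",onplane(ci,[(278.5,163.8),(285.7,164.5)],.062).round(4).tolist())
print("body top corners z.062",onplane(ci,[f(364,116),f(360,172),f(447,178),f(452,121)],.062).round(4).tolist())
print("cap end diam z.037",onplane(ci,[f(497,157)],.037).round(4).tolist())
print("orange, red caps z.142",onplane(ci,[(373.8,154.8),f(100,103)],.142).round(4).tolist())
print("scene",onplane(cs,[g(105,402),g(422,15)],.142).round(4).tolist())
s=telemetry.observe(); q=s['ee_rot']
from scipy.spatial.transform import Rotation as R
print(R.from_quat([q[1],q[2],q[3],q[0]]).as_matrix().round(3), s['eef_pos'])
E
```

```text
corners(top) z.026 [[0.6521, 0.2743, 0.026], [0.6629, -0.3451, 0.026], [0.5071, -0.347, 0.026], [0.4979, 0.2694, 0.026]]
posts top [[0.6488, 0.0534, 0.086], [0.5115, 0.0519, 0.086]]
posts scene [[0.5148, 0.0527, 0.086], [0.6544, 0.0548, 0.086]]
corners scene [[0.5179, -0.3485, 0.026], [0.6659, -0.3493, 0.026], [0.6571, 0.2729, 0.026], [0.5076, 0.2751, 0.026]]
cap c top / scene [[ 0.5655 -0.1163  0.05  ]] [[ 0.5726 -0.1155  0.05  ]]
bands top z.062 [[0.5723, -0.0333, 0.062], [0.5702, -0.0551, 0.062]]
body top corners z.062 [[0.5989, -0.0084, 0.062], [0.5468, -0.0047, 0.062], [0.5414, -0.0846, 0.062], [0.5944, -0.0895, 0.062]]
cap end diam z.037 [[0.5648, -0.1339, 0.037]]
orange, red caps z.142 [[0.5862, -0.3005, 0.142], [0.5955, 0.2236, 0.142]]
scene [[0.5885, -0.2997, 0.142], [0.6031, 0.216, 0.142]]
[[ 0.249 -0.    -0.968]
 [ 0.968 -0.002  0.249]
 [-0.002 -1.    -0.   ]] [0.13686694 0.53195519 0.20041885]
```

Request:
drive_tool([
  [-26.4,0,-29,40],
  [-26.4,0,-29,40],
  [-26.4,0,-29,40],
  [-26.4,0,-29,40],
  [-26.4,0,-29,40],
  [-26.4,0,-29,40],
  [-26.4,0,-29,40],
  [-26.4,0,-29,40],
  [-52.8,0,-58,79],
  [-52.8,0,-58,79],
  [-52.8,0,-58,79],
  [-52.8,0,-58,79],
  [-52.8,0,-58,79],
  [-52.8,0,-58,79],
  [-52.8,0,-58,79],
  [-52.8,0,-58,79],
  [-52.8,0,-58,79],
  [-52.8,0,-58,79],
  [-52.8,0,-58,79],
  [-52.8,0,-58,79],
])

```text
clock: 2.1
eef_pos: [0.567, -0.1208, 0.2014]
ee_rot: [0.707, -0.706, 0.02, -0.02]
contact_force: [-0.8, 0.3, -0.2]
opening: 0.996
```

```bash
python3 - <<'E'
from h import *
s=telemetry.observe()
ci=cams.camera_info("wrist"); im=cams.capture("wrist"); cv2.imwrite("pics/w1.png",im[:,:,::-1])
np.save("w1.npy",ci,allow_pickle=True)
print(s['clock'],s['eef_pos'],s['ee_rot'],s['joint_pos'].round(3),s['contact_force']); print(ci)
E
```

```text
2.1 [ 0.56700946 -0.12083993  0.20138182] [ 0.70745026 -0.70619497  0.02010281 -0.0199668 ] [-0.321  0.436  0.735  1.446 -0.295  1.372  0.368] [-0.82739212  0.34805706 -0.21417329]
{'fx': 275.11457361967365, 'fy': 275.11457361967365, 'cx': 253.32569344254273, 'cy': 191.92903003614515, 'dist': array([-0.01080739,  0.        ,  0.        ,  0.        ,  0.        ]), 'R': array([[ 9.98394337e-01, -5.66440108e-02, -4.51951941e-04],
       [-5.33900188e-02, -9.43646268e-01,  3.26620923e-01],
       [-1.89276018e-02, -3.26072350e-01, -9.45155315e-01]]), 't': array([-0.57177991, -0.12659597,  0.35084016])}
```

View pics/w1.png

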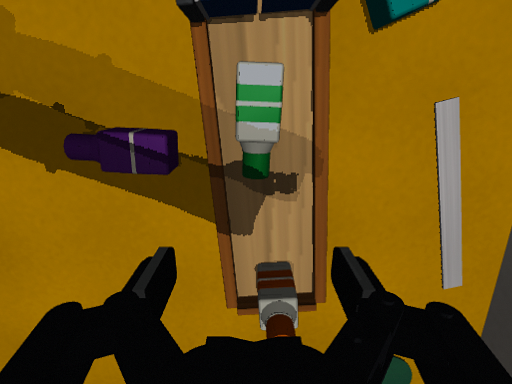

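Wrist view: bottle axis from base edge (261,63) to cap end (256,178); orange bottle at (277,300); gate at the top (260,10).

```bash
python3 - <<'E'
from h import *
ci=np.load("w1.npy",allow_pickle=True).item()
print("cam",(-ci['R'].T@ci['t']).round(3))
print("body top",onplane(ci,[(238.5,63),(284,64),(280,142),(236,142)],.062).round(4).tolist())
print("cap sides",onplane(ci,[(243,165),(269.5,165)],.037).round(4).tolist())
print("cap end",onplane(ci,[(256,178)],.037).round(4).tolist(), onplane(ci,[(256,175)],.05).round(4).tolist())
print("flap bottom/ lane edges floor",onplane(ci,[(209,21),(314,21),(234,290),(313,290)],.012).round(4).tolist())
print("rail inner top edges", onplane(ci,[(206,21),(317,21)],.026).round(4).tolist())
E
```

```text
cam [ 0.571 -0.037  0.373]
body top [[0.5572, -0.0034, 0.062], [0.604, -0.007, 0.062], [0.5978, -0.087, 0.062], [0.5484, -0.0842, 0.062]]
cap sides [[0.5532, -0.117, 0.037], [0.5862, -0.1189, 0.037]]
cap end [[0.5685, -0.1348, 0.037]] [[0.5688, -0.1272, 0.05]]
flap bottom/ lane edges floor [[0.5245, 0.0479, 0.012], [0.6447, 0.0412, 0.012], [0.5236, -0.3243, 0.012], [0.6487, -0.3315, 0.012]]
rail inner top edges [[0.523, 0.0448, 0.026], [0.6451, 0.0379, 0.026]]
```

Request:
drive_tool([
  [0.3,5,-0.3,2],
  [0.3,10,-0.3,2],
  [0.3,13,-0.3,2],
  [0.3,15,-0.3,2],
  [0.3,15,-0.3,2],
  [0.3,15,-0.3,2],
  [0.3,15,-0.3,2],
], hand=4.6, squeeze=20)

```text
clock: 2.85
eef_pos: [0.5716, -0.1263, 0.0534]
ee_rot: [-0.706, 0.706, -0.032, 0.034]
contact_force: [-0.5, 0.8, 0.1]
opening: 0.54
```

```bash
python3 - <<'E'
from h import *
s=telemetry.observe()
ci=cams.camera_info("wrist"); im=cams.capture("wrist"); cv2.imwrite("pics/w2.png",im[:,:,::-1])
print(s['clock'],s['eef_pos'],s['ee_rot'],s['opening'])
E
```

```text
2.85 [ 0.57160937 -0.12633697  0.05344268] [-0.70621838  0.70643901 -0.03181176  0.03446059] 0.5400360775040774
```

View pics/w2.png

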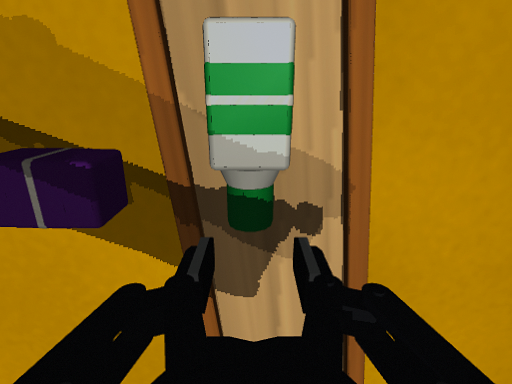

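The jaws straddle the cap line (cap at 250,205; fingers at 213 and 295). Going down and gripping.

Request:
drive_tool([
  [-0.1,2,0.1,0],
  [-0.1,3.5,0.1,0],
  [-0.1,3.5,0.1,0],
  [-0.1,3.5,0.1,0],
])

```text
clock: 3.3
eef_pos: [0.5692, -0.1253, 0.0166]
ee_rot: [-0.706, 0.706, -0.033, 0.033]
contact_force: [0.1, 0.2, 0.3]
opening: 0.54
```

Request:
drive_tool([
  [0,0,0,0],
  [0,0,0,0],
  [0,0,0,0],
  [0,0,0,0],
  [0,0,0,0],
  [0,0,0,0],
], hand=2.5, squeeze=20)

```text
clock: 3.9
eef_pos: [0.5698, -0.1258, 0.017]
ee_rot: [-0.706, 0.707, -0.033, 0.034]
contact_force: [0.4, -1.6, 3.4]
opening: 0.296
```

```bash
python3 - <<'E'
from h import *
s=telemetry.observe()
im=cams.capture("wrist"); cv2.imwrite("pics/w3.png",im[:,:,::-1])
im=cams.capture("scene"); cv2.imwrite("pics/s3.png",cv2.resize(im[180:320,180:340],None,fx=4,fy=4,interpolation=cv2.INTER_CUBIC)[:,:,::-1])
print(s['clock'],s['eef_pos'],s['opening'],s['contact_force'])
E
```

```text
3.9 [ 0.56981119 -0.125846    0.0169821 ] 0.2958622384719242 [ 0.39024066 -1.62374242  3.41229857]
```

View pics/w3.png

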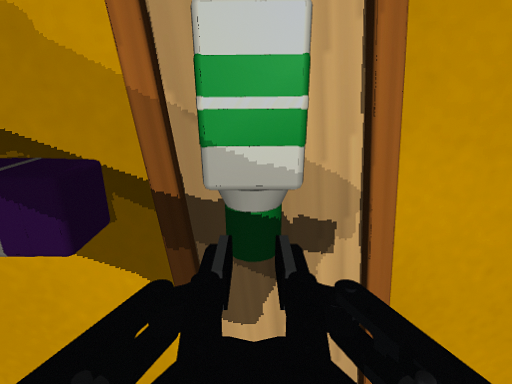

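View pics/s3.png

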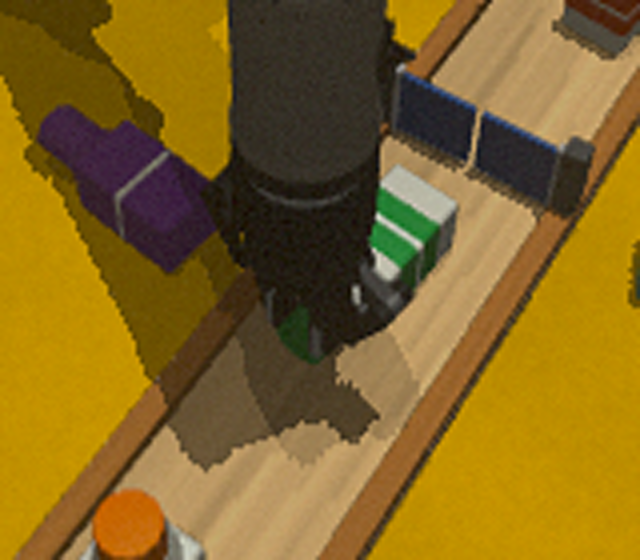

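Request:
drive_tool([
  [0,0,0,0],
  [0,0,0,0],
  [0,0,0,0],
], hand=2.0)

```text
clock: 4.3
eef_pos: [0.5697, -0.126, 0.0168]
ee_rot: [-0.706, 0.707, -0.033, 0.034]
contact_force: [1.1, -2.4, 4.3]
opening: 0.281
```

Request:
drive_tool([
  [0,-0.5,0.1,0],
  [0,-1.0,0.3,0],
  [0,-1.5,0.45,0],
  [0,-2.1,0.6,0],
  [0,-2.6,0.85,0],
  [0,-3.0,1.1,0],
  [0,-3.5,1.3,0],
  [0,-4.0,1.6,0],
  [0,-4.0,1.6,0],
])

```text
clock: 5.2
eef_pos: [0.5715, -0.1087, 0.0573]
ee_rot: [0.706, -0.706, 0.033, -0.034]
contact_force: [0.5, -0.2, 0.2]
opening: 0.239
```

```bash
python3 - <<'E'
from h import *
s=telemetry.observe()
im=cams.capture("wrist"); cv2.imwrite("pics/w4.png",im[:,:,::-1])
im=cams.capture("scene"); cv2.imwrite("pics/s4.png",cv2.resize(im[180:320,180:340],None,fx=4,fy=4,interpolation=cv2.INTER_CUBIC)[:,:,::-1])
print(s['clock'],s['eef_pos'],s['opening'],s['contact_force'],s['wrist_torque'])
E
```

```text
5.2 [ 0.57146324 -0.10868773  0.05725838] 0.23918824832193308 [ 0.48497694 -0.21250331  0.21722048] [ 0.01166946 -0.06286623 -0.04665465]
```

View pics/w4.png

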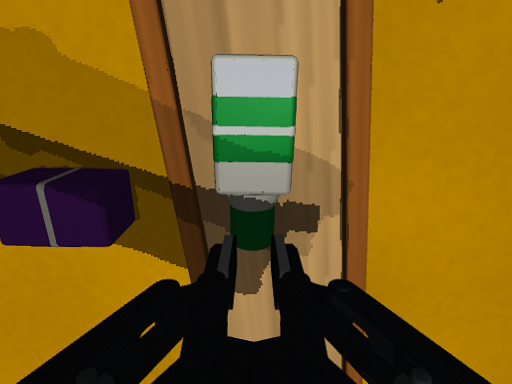

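View pics/s4.png

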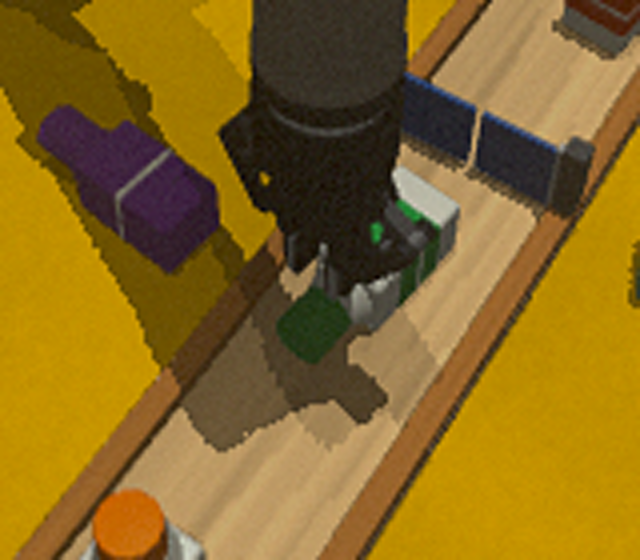

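```bash
python3 - <<'E'
from h import *
s=telemetry.observe(); ci=cams.camera_info("wrist")
p=s['eef_pos']
print(s['clock'],p)
for dz in (0,.019,.03,.054): print(dz,proj(ci,[p+[0,0,dz],p+[.0125,0,dz],p+[-.0125,0,dz],p+[0.0125,.011,dz],p+[0.0125,-.011,dz]]).round(0).tolist())
im=cv2.imread("pics/w4.png")[:,:,::-1].copy()
cv2.imwrite("pics/w4z.png",cv2.resize(im[170:320,170:340],None,fx=4,fy=4,interpolation=cv2.INTER_CUBIC)[:,:,::-1])
print(onplane(ci,[(252,250)],.037),onplane(ci,[(255,55)],.062))
E
```

```text
5.3 [ 0.57068525 -0.10920773  0.05650644]
0 [[255.0, 225.0], [273.0, 224.0], [237.0, 227.0], [272.0, 209.0], [274.0, 238.0]]
0.019 [[255.0, 239.0], [275.0, 237.0], [235.0, 240.0], [274.0, 221.0], [276.0, 252.0]]
0.03 [[255.0, 248.0], [276.0, 246.0], [234.0, 250.0], [275.0, 229.0], [278.0, 262.0]]
0.054 [[255.0, 273.0], [280.0, 271.0], [231.0, 275.0], [279.0, 252.0], [281.0, 289.0]]
[[ 0.56568674 -0.14007065  0.037     ]] [[ 0.58048924 -0.00450873  0.062     ]]
```

View pics/w4z.png

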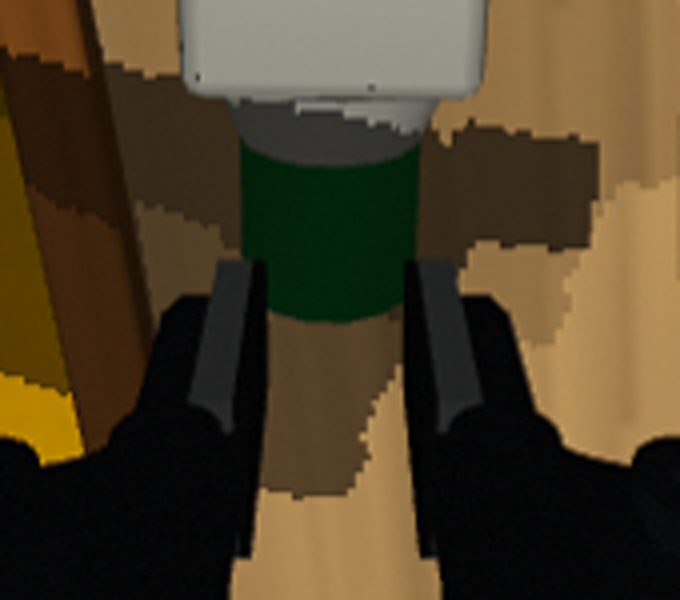

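```bash
python3 - <<'E'
from h import *
s=telemetry.observe(); ci=cams.camera_info("scene"); p=s['eef_pos']
im=cams.capture("scene"); z=cv2.resize(im[210:290,220:320],None,fx=7,fy=7,interpolation=cv2.INTER_CUBIC)
for dz,c in((0,(255,0,0)),(.015,(255,255,0)),(.03,(0,255,255))):
  for dx in(-.012,.012):
    for dy in (-.011,.011):
      u,v=(proj(ci,[p+[dx,dy,dz]])[0]-[220,210]+.5)*7
      cv2.circle(z,(int(u),int(v)),3,c,-1)
cv2.imwrite("pics/s5.png",z[:,:,::-1])
E
```

```text
(no output)
```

View pics/s5.png

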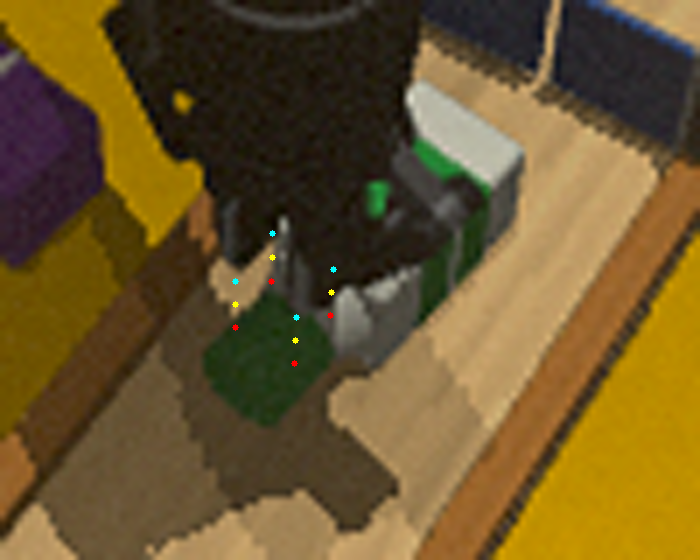

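The jaws closed on the cap's upper half and slid off; the bottle stayed lying. I'll regrip lower.

Request:
drive_tool([
  [-0.1,0,-1.3,0],
  [-0.1,0,-1.3,0],
  [-0.1,0,-1.3,0],
  [-0.1,0,-1.3,0],
  [-0.1,2.5,-1.3,0],
  [-0.1,4.2,-1.3,0],
  [-0.1,4.2,-1.3,0],
  [-0.1,4.2,-1.3,0],
], hand=4.6)

```text
clock: 6.15
eef_pos: [0.5685, -0.122, 0.0145]
ee_rot: [0.706, -0.706, 0.033, -0.033]
contact_force: [0.8, -0.3, 0.9]
opening: 0.538
```

Request:
drive_tool([
  [0,0.3,0,0],
  [0,0.5,0,0],
  [0,0.5,0,0],
])

```text
clock: 6.45
eef_pos: [0.5686, -0.1221, 0.0097]
ee_rot: [0.706, -0.706, 0.033, -0.034]
contact_force: [-0.1, -0.0, -0.1]
opening: 0.539
```

Request:
drive_tool([
  [0,0.3,0,0],
  [0,0.5,0,0],
  [0,0.5,0,0],
])

```text
clock: 6.75
eef_pos: [0.5681, -0.122, 0.004]
ee_rot: [0.706, -0.706, 0.034, -0.033]
contact_force: [-0.4, -0.2, -0.2]
opening: 0.534
```

```bash
python3 - <<'E'
from h import *
s=telemetry.observe()
im=cams.capture("wrist"); cv2.imwrite("pics/w6.png",im[:,:,::-1])
print(s['clock'],s['eef_pos'],s['opening'],s['contact_force'],s['wrist_torque'])
E
```

```text
6.75 [ 0.56807662 -0.12196665  0.00401674] 0.5344696753559841 [-0.39121141 -0.20044623 -0.19687365] [-0.01600624 -0.0429281   0.01689034]
```

View pics/w6.png

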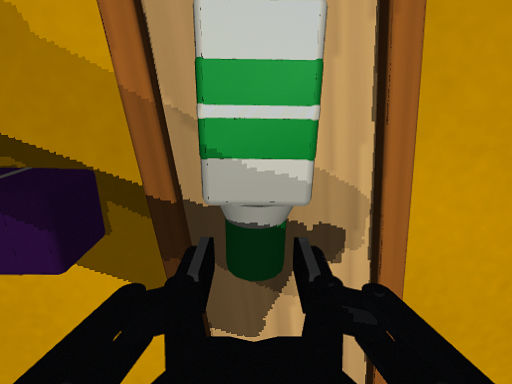

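Request:
drive_tool([
  [0,0.3,0,0],
  [0,0.5,0,0],
  [0,0.7,0,0],
  [0,0.7,0,0],
])

```text
clock: 7.2
eef_pos: [0.5681, -0.122, -0.003]
ee_rot: [0.706, -0.706, 0.034, -0.033]
contact_force: [-0.2, 0.5, -0.8]
opening: 0.537
```

Request:
drive_tool([
  [0,0.3,0,0],
  [0,0.5,0,0],
  [0,0.5,0,0],
])

```text
clock: 7.5
eef_pos: [0.5681, -0.122, -0.008]
ee_rot: [0.706, -0.706, 0.034, -0.033]
contact_force: [-0.0, -0.1, -0.2]
opening: 0.535
```

Request:
drive_tool([
  [0,0,0,0],
  [0,0,0,0],
  [0,0,0,0],
  [0,0,0,0],
], hand=2.5, squeeze=20)

```text
clock: 7.9
eef_pos: [0.5685, -0.1222, -0.0075]
ee_rot: [-0.706, 0.706, -0.033, 0.034]
contact_force: [0.2, -0.2, -0.5]
opening: 0.389
```

Now it holds the cap at 33 mm. Lift along an arc about the base edge.

Request:
drive_tool([
  [0,-0.5,0.1,0],
  [0,-1.0,0.3,0],
  [0,-1.5,0.45,0],
  [0,-2.0,0.6,0],
  [0,-2.5,0.8,0],
  [0,-3.0,1.1,0],
  [0,-3.5,1.35,0],
  [0,-4.0,1.65,0],
  [0,-4.5,2.0,0],
  [0,-4.5,2.0,0],
])

```text
clock: 8.9
eef_pos: [0.5712, -0.1013, 0.0382]
ee_rot: [0.707, -0.706, 0.032, -0.034]
contact_force: [-0.1, 0.2, -2.4]
opening: 0.39
```

```bash
cat > look.py <<'E'
import sys
from h import *
n=sys.argv[1]
s=telemetry.observe()
w=cams.capture("wrist"); c=cams.capture("scene")
z=cv2.resize(c[170:300,200:340],(548,512),interpolation=cv2.INTER_CUBIC)
w2=cv2.resize(w,None,fx=.45,fy=.45)
o=np.zeros((512,790,3),np.uint8); o[:,:548]=z; o[:w2.shape[0],555:555+w2.shape[1]]=w2
cv2.imwrite(f"pics/{n}.png",o[:,:,::-1])
print(s['clock'],s['eef_pos'].round(4),round(s['opening'],3),s['contact_force'].round(2),s['wrist_torque'].round(3))
E
python3 look.py l1
```

```text
8.9 [ 0.5712 -0.1013  0.0382] 0.39 [-0.09  0.17 -2.41] [-0.239  0.081  0.029]
```

View pics/l1.png

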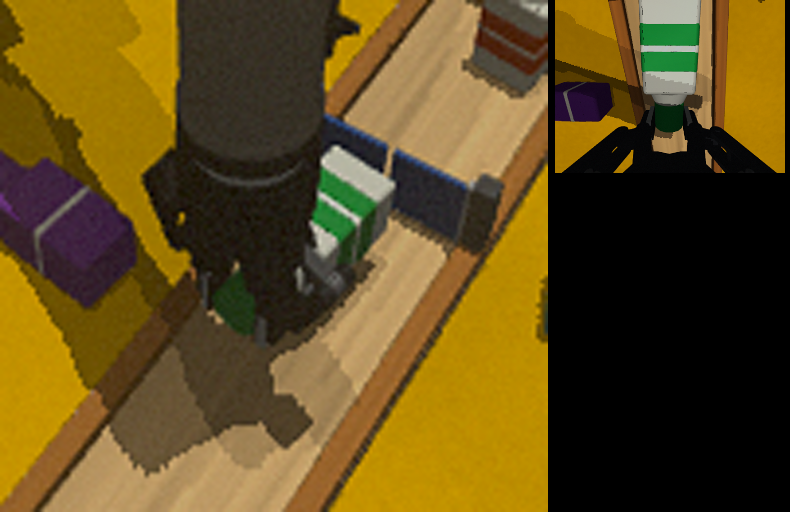

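The bottle lifted rigidly level (Fz −2.4 N → ~0.25 kg). I'll ease the grip in small steps so that it swings about the pads.

Request:
drive_tool([
  [0,0,0,0],
  [0,0,0,0],
], hand=3.2)

```text
clock: 9.2
eef_pos: [0.57, -0.1025, 0.0371]
ee_rot: [-0.706, 0.706, -0.034, 0.033]
contact_force: [0.2, -0.2, -2.5]
opening: 0.391
```

```bash
python3 -c "
from h import *
s=telemetry.observe();print(s['clock'],s['opening']*8.54,s['contact_force'],s['wrist_torque'])"
```

```text
9.2 3.33592752667244 [ 0.20580373 -0.15557482 -2.47709796] [-0.24080401  0.04391023  0.00167287]
```

Request:
drive_tool([
  [0,0,0,0],
  [0,0,0,0],
], hand=3.3)

```text
clock: 9.4
eef_pos: [0.5702, -0.1023, 0.0372]
ee_rot: [-0.706, 0.706, -0.034, 0.033]
contact_force: [-0.3, 0.6, -2.8]
opening: 0.392
```

```bash
python3 -c "
from h import *
s=telemetry.observe();print(s['clock'],s['opening']*8.54,s['contact_force'],s['wrist_torque'])"
```

```text
9.4 3.3489784287221687 [-0.31945265  0.60740939 -2.8017976 ] [-0.17592104  0.0127713   0.05374362]
```

Request:
drive_tool([
  [0,0,0,0],
  [0,0,0,0],
])

```text
clock: 9.6
eef_pos: [0.5703, -0.1023, 0.0374]
ee_rot: [-0.706, 0.706, -0.033, 0.033]
contact_force: [-0.3, 0.4, -2.2]
opening: 0.389
```

```bash
python3 look.py l2
```

```text
9.6 [ 0.5703 -0.1023  0.0374] 0.389 [-0.28  0.41 -2.22] [-0.17   0.014 -0.055]
```

View pics/l2.png

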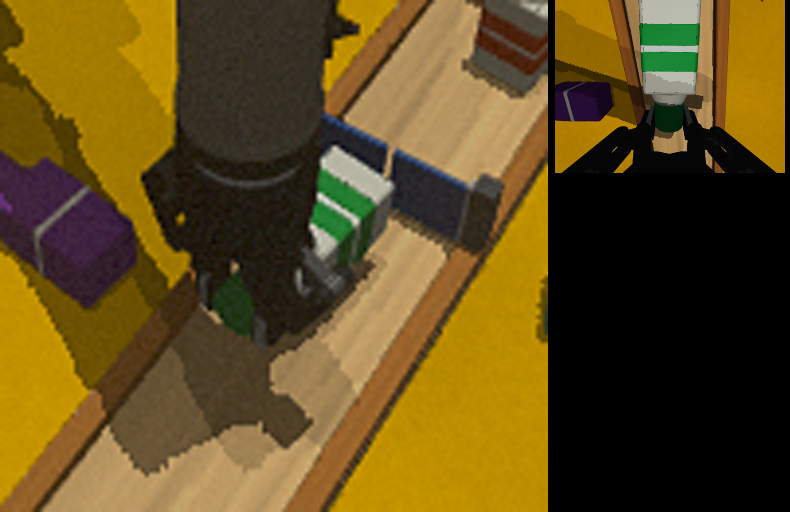

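Request:
drive_tool([
  [0,0,0,0],
  [0,0,0,0],
], hand=3.33)

```text
clock: 9.9
eef_pos: [0.5704, -0.1021, 0.0375]
ee_rot: [0.706, -0.706, 0.033, -0.033]
contact_force: [-0.2, -0.2, -1.8]
opening: 0.389
```

```bash
python3 -c "
from h import *
s=telemetry.observe();print(s['clock'],s['opening']*8.54,s['contact_force'],s['wrist_torque'])"
```

```text
9.9 3.31831797544618 [-0.20013966 -0.20962649 -1.75379915] [-0.1148594  -0.01848537 -0.07493127]
```

Request:
drive_tool([
  [0,0,0,0],
  [0,0,0,0],
], hand=3.36)

```text
clock: 10.1
eef_pos: [0.5705, -0.102, 0.0376]
ee_rot: [0.706, -0.706, 0.033, -0.034]
contact_force: [-0.8, -0.2, -2.2]
opening: 0.394
```

```bash
python3 look.py l3
```

```text
10.1 [ 0.5705 -0.102   0.0376] 0.394 [-0.78 -0.18 -2.17] [ 0.052 -0.001  0.002]
```

View pics/l3.png

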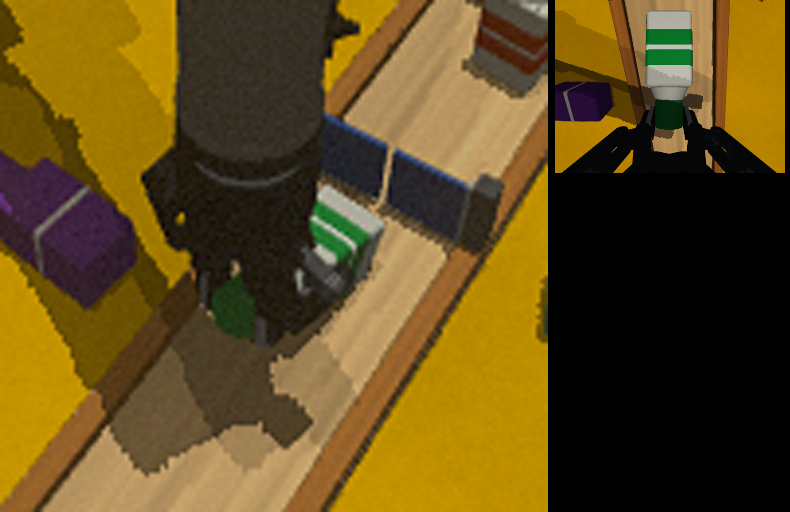

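It swings now: the base is down near the floor, cap still held. Lifting straight up so gravity keeps swinging it.

Request:
drive_tool([
  [0,-0.3,0,0],
  [0,-0.8,0,0],
  [0,-1.3,0,0],
  [0,-1.8,0,0],
  [0,-2.3,0,0],
  [0,-2.8,0,0],
  [0,-2.8,0,0],
])

```text
clock: 10.9
eef_pos: [0.5709, -0.1028, 0.0665]
ee_rot: [-0.706, 0.707, -0.033, 0.034]
contact_force: [0.1, -1.2, 0.6]
opening: 0.395
```

```bash
python3 look.py l4
```

```text
10.9 [ 0.5709 -0.1028  0.0665] 0.395 [ 0.08 -1.16  0.61] [-0.334  0.063  0.025]
```

View pics/l4.png

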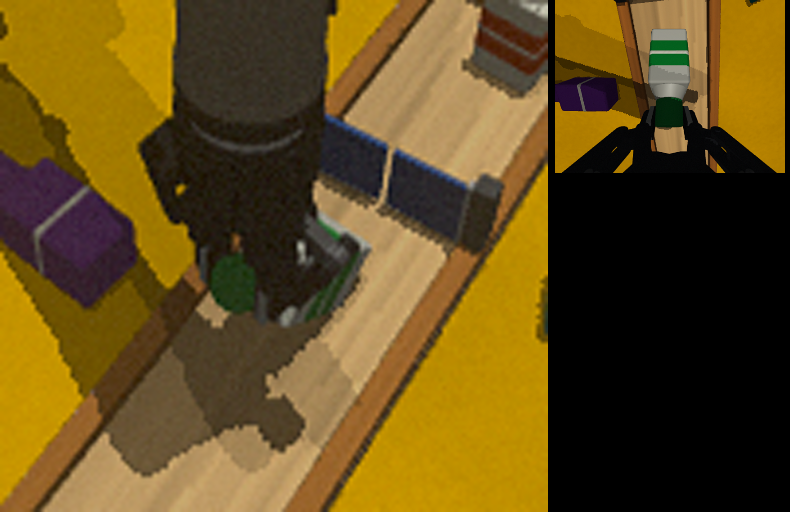

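Request:
drive_tool([
  [0,-0.4,0,0],
  [0,-0.8,0,0],
  [0,-1.2,0,0],
  [0,-1.6,0,0],
  [0,-1.6,0,0],
])

```text
clock: 11.5
eef_pos: [0.5708, -0.1025, 0.0821]
ee_rot: [-0.706, 0.706, -0.033, 0.034]
contact_force: [-0.0, -1.1, 0.5]
opening: 0.393
```

```bash
python3 look.py l5
```

```text
11.5 [ 0.5708 -0.1025  0.0821] 0.393 [-0.03 -1.13  0.45] [-0.188  0.049  0.011]
```

View pics/l5.png

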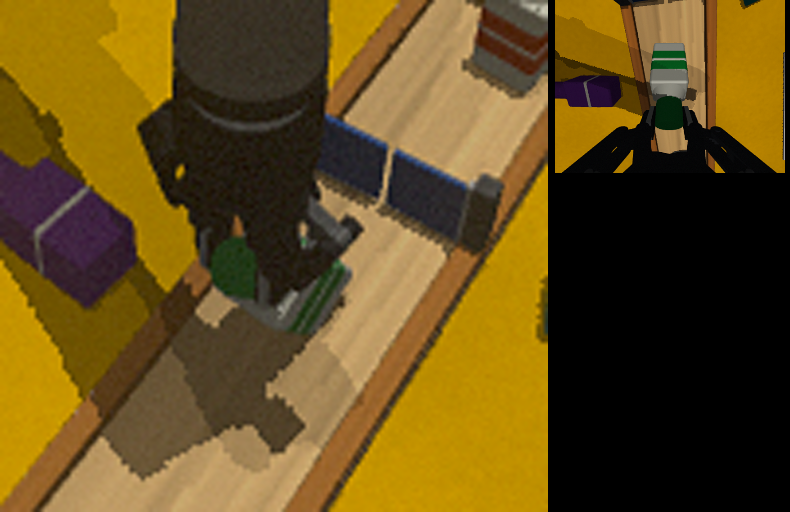

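Request:
drive_tool([
  [0,-0.4,0,0],
  [0,-0.8,0,0],
  [0,-1.2,0,0],
  [0,-1.2,0,0],
])

```text
clock: 12.0
eef_pos: [0.5709, -0.1023, 0.0941]
ee_rot: [-0.706, 0.706, -0.033, 0.034]
contact_force: [-0.1, -0.5, -3.4]
opening: 0.391
```

```bash
python3 look.py l6
```

```text
12.0 [ 0.5709 -0.1023  0.0941] 0.391 [-0.15 -0.55 -3.38] [-0.088 -0.033 -0.056]
```

View pics/l6.png

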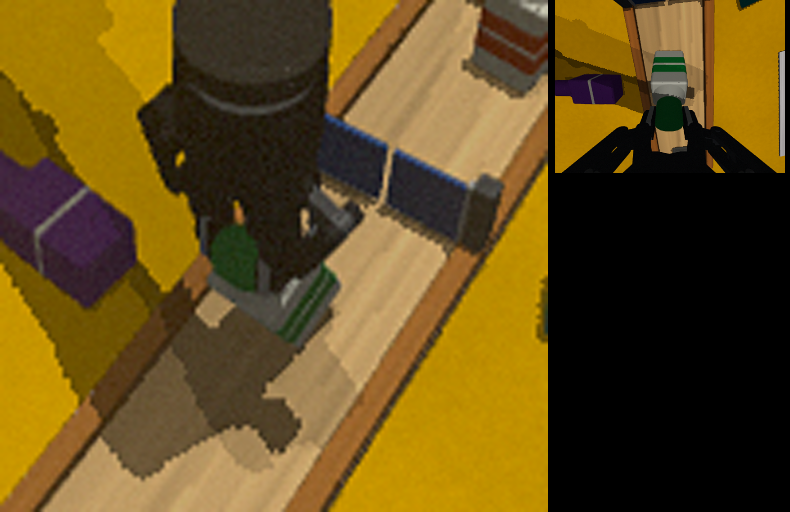

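Bottle hangs at roughly 60°. Lower the base edge to the floor and drag +y so that it rotates upright.

Request:
drive_tool([
  [0,0.4,0,0],
  [0,0.8,0,0],
  [0,1.0,0,0],
  [0,1.0,0.5,0],
  [0,1.0,1.0,0],
  [0,0.9,1.5,0],
  [0,0.9,2.0,0],
  [0,0.9,2.0,0],
])

```text
clock: 12.9
eef_pos: [0.5739, -0.0838, 0.0876]
ee_rot: [-0.706, 0.707, -0.032, 0.035]
contact_force: [-3.1, -1.7, 12.0]
opening: 0.387
```

```bash
python3 look.py l7
```

```text
12.9 [ 0.5739 -0.0838  0.0876] 0.387 [-3.11 -1.67 12.01] [-0.354  0.786  0.065]
```

View pics/l7.png

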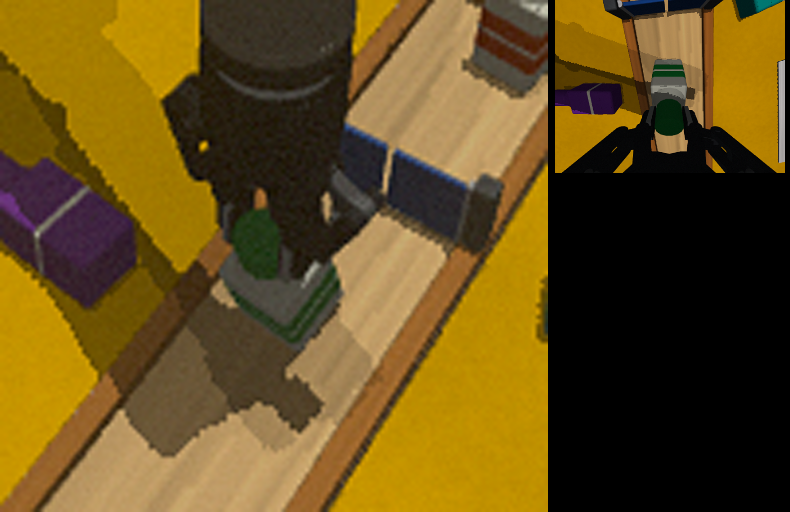

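Request:
drive_tool([
  [0,-0.2,0.4,0],
  [0,-0.2,0.8,0],
  [0,-0.2,1.2,0],
  [0,-0.2,1.5,0],
  [0,-0.2,1.5,0],
])

```text
clock: 13.5
eef_pos: [0.5746, -0.0664, 0.0873]
ee_rot: [0.707, -0.706, 0.032, -0.034]
contact_force: [-0.8, -0.5, 5.7]
opening: 0.393
```

```bash
python3 look.py l8
```

```text
13.5 [ 0.5746 -0.0664  0.0873] 0.393 [-0.82 -0.52  5.67] [-0.03   0.297 -0.022]
```

View pics/l8.png

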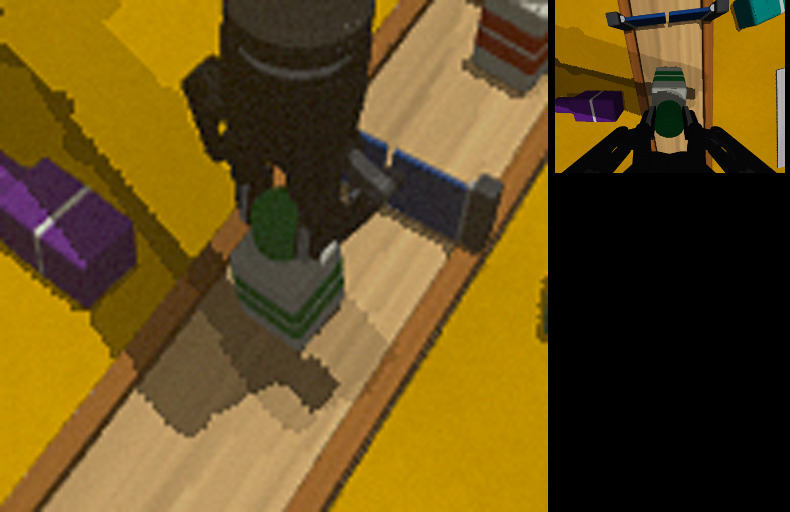

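```bash
python3 - <<'E'
from h import *
cs=cams.camera_info("scene"); g=lambda x,y:(200+x/3.914,170+y/3.938)
print("base corners",onplane(cs,[g(240,300),g(303,350),g(340,303)],.012).round(4).tolist())
print("shoulder corners body top z.096",onplane(cs,[g(232,258),g(298,298),g(343,258)],.096).round(4).tolist())
E
```

```text
base corners [[0.5447, -0.0629, 0.012], [0.5981, -0.0707, 0.012], [0.5998, -0.0278, 0.012]]
shoulder corners body top z.096 [[0.5522, -0.0855, 0.096], [0.5994, -0.0866, 0.096], [0.6069, -0.048, 0.096]]
```

Request:
drive_tool([
  [0,0,0.4,0],
  [0,0,0.8,0],
  [0,0,1.2,0],
  [0,0,1.6,0],
  [0,0,2.0,0],
  [0,0,2.0,0],
])

```text
clock: 14.2
eef_pos: [0.5747, -0.0461, 0.0854]
ee_rot: [0.707, -0.706, 0.034, -0.032]
contact_force: [-1.2, -0.8, -1.1]
opening: 0.399
```

```bash
python3 look.py l9
```

```text
14.2 [ 0.5747 -0.0461  0.0854] 0.399 [-1.18 -0.78 -1.1 ] [-0.15   0.012  0.011]
```

View pics/l9.png

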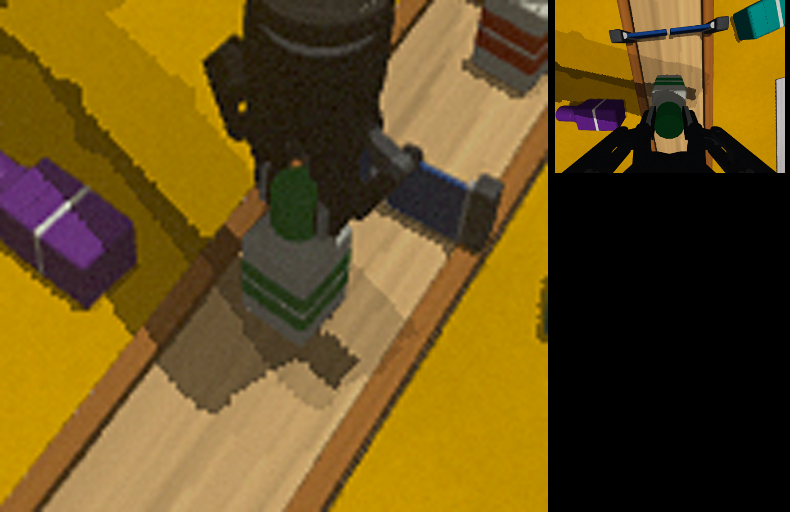

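```bash
python3 - <<'E'
from h import *
cs=cams.camera_info("scene"); g=lambda x,y:(200+x/3.914,170+y/3.938)
print("base corners",onplane(cs,[g(248,292),g(304,343),g(345,298)],.012).round(4).tolist())
print("body top z.096",onplane(cs,[g(242,228),g(304,268),g(351,226)],.096).round(4).tolist())
E
```

```text
base corners [[0.5457, -0.0548, 0.012], [0.596, -0.0661, 0.012], [0.6006, -0.0227, 0.012]]
body top z.096 [[0.5453, -0.0642, 0.096], [0.5914, -0.0671, 0.096], [0.5992, -0.0255, 0.096]]
```

Tilt is now only a few degrees; open, back off upward, and let it settle.

Request:
drive_tool([
  [0,0,0.3,0],
  [0,0,0.3,0],
])

```text
clock: 14.5
eef_pos: [0.5755, -0.0436, 0.086]
ee_rot: [0.707, -0.706, 0.034, -0.033]
contact_force: [-0.2, -0.0, -1.6]
opening: 0.394
```

Request:
drive_tool([
  [0,0,0.3,0],
  [0,0,0.3,0],
  [0,0,0.3,0],
  [0,0,0.3,0],
  [0,-3,0.3,0],
  [0,-6,0.3,0],
  [0,-8,0.3,0],
  [0,-8,0.3,0],
  [0,-8,0.3,0],
], hand=5.0)

```text
clock: 15.4
eef_pos: [0.576, -0.0416, 0.1664]
ee_rot: [0.706, -0.706, 0.033, -0.034]
contact_force: [-1.1, 0.3, -0.1]
opening: 0.586
```

```bash
python3 look.py l10; python3 - <<'E'
from h import *
s=telemetry.observe();ci=cams.camera_info("wrist"); im=cams.capture("wrist"); cv2.imwrite("pics/w10.png",im[:,:,::-1]); np.save("w10.npy",ci,allow_pickle=True)
m=mask(im,(45,90,20),(75,255,255)); k,l,st,c=cv2.connectedComponentsWithStats(m)
for i in range(1,k):
    if st[i,4]>30: print(st[i],c[i], onplane(ci,[c[i]],.142).round(4))
E
```

```text
15.4 [ 0.576  -0.0416  0.1664] 0.586 [-1.08  0.3  -0.14] [ 0.051 -0.04   0.062]
[233 154  43   3 119] [253.44537815 155.08403361] [[0.5782 0.0028 0.142 ]]
[230 159  49   6 145] [254.00689655 160.12413793] [[ 0.5783 -0.0009  0.142 ]]
[ 233  182   44   50 1687] [254.31179609 206.95020747] [[ 0.5751 -0.037   0.142 ]]
```

View pics/l10.png

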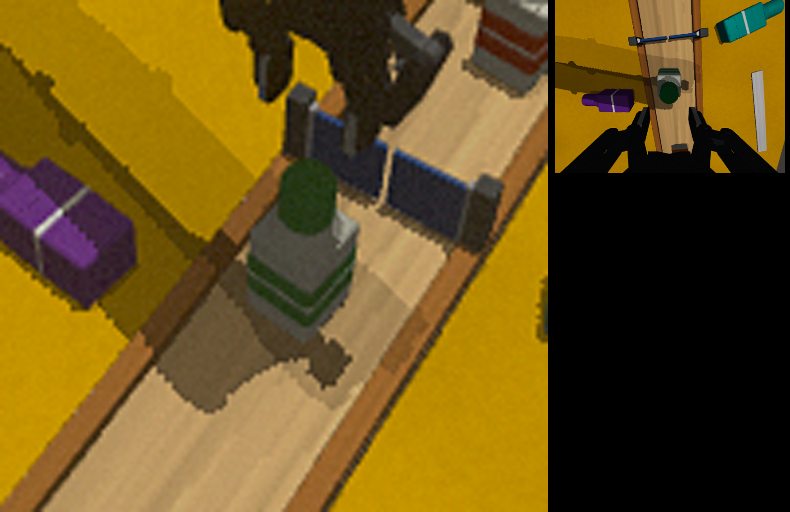

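View pics/w10.png

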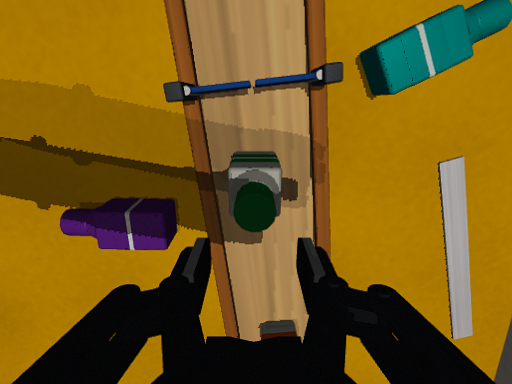

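Bottle stands upright at (0.575, −0.038), gate ahead (posts at (180,91) and (333,72)). Locate the gate and red cap more exactly.

```bash
python3 - <<'E'
from h import *
ci=np.load("w10.npy",allow_pickle=True).item()
P=onplane(ci,[(174,92),(335,72)],.086); print("posts",P.round(4).tolist(),P.mean(0).round(4))
print("lane inner floor",onplane(ci,[(209,150),(314,150),(236,320),(315,320)],.012).round(4).tolist())
print("cap ctr",onplane(ci,[(254.5,207)],.142).round(4), "flapmid",onplane(ci,[(252,84)],.075).round(4))
ct=cams.camera_info("top"); im=cams.capture("top")
for nm,lo,hi in [("green",(45,90,40),(75,255,255)),("orange",(5,150,120),(14,255,255)),("red",(0,120,60),(4,255,255))]:
    m=mask(im,lo,hi); k,l,st,c=cv2.connectedComponentsWithStats(m)
    for i in range(1,k):
        if st[i,4]>12 and 100<c[i][1]<200: print(nm,st[i],c[i].round(1),onplane(ct,[c[i]],.142).round(4))
E
```

```text
posts [[0.5144, 0.0524, 0.086], [0.6517, 0.0552, 0.086]] [0.583  0.0538 0.086 ]
lane inner floor [[0.5235, -0.0125, 0.012], [0.6474, -0.0242, 0.012], [0.526, -0.2688, 0.012], [0.6433, -0.2798, 0.012]]
cap ctr [[ 0.5752 -0.0371  0.142 ]] flapmid [[0.5815 0.0528 0.075 ]]
green [422  88  34  33 650] [438.  103.7] [[ 0.7358 -0.4887  0.142 ]]
orange [368 149  12  12 102] [373.8 154.8] [[ 0.5861 -0.3004  0.142 ]]
red [184 146  13  11 111] [190.1 151.1] [[0.5957 0.2241 0.142 ]]
```

Request:
drive_tool([
  [-0.05,4,0.4,0],
  [-0.05,6.5,0.4,0],
  [-0.05,7.9,0.4,0],
  [-0.05,7.9,0.4,0],
  [-0.05,7.9,0.4,0],
])

```text
clock: 16.1
eef_pos: [0.5764, -0.0379, 0.0879]
ee_rot: [-0.706, 0.706, -0.033, 0.034]
contact_force: [-0.5, 0.2, -0.3]
opening: 0.588
```

Request:
drive_tool([
  [0,0,0,0],
  [0,0,0,0],
  [0,0,0,0],
  [0,0,0,0],
  [0,0,0,0],
], hand=2.5, squeeze=40)

```text
clock: 16.6
eef_pos: [0.5771, -0.0379, 0.0891]
ee_rot: [0.706, -0.706, 0.032, -0.035]
contact_force: [-1.5, 0.2, 6.2]
opening: 0.382
```

```bash
python3 look.py l11
```

```text
16.6 [ 0.5771 -0.0379  0.0891] 0.382 [-1.52  0.16  6.25] [-0.076  0.195 -0.008]
```

View pics/l11.png

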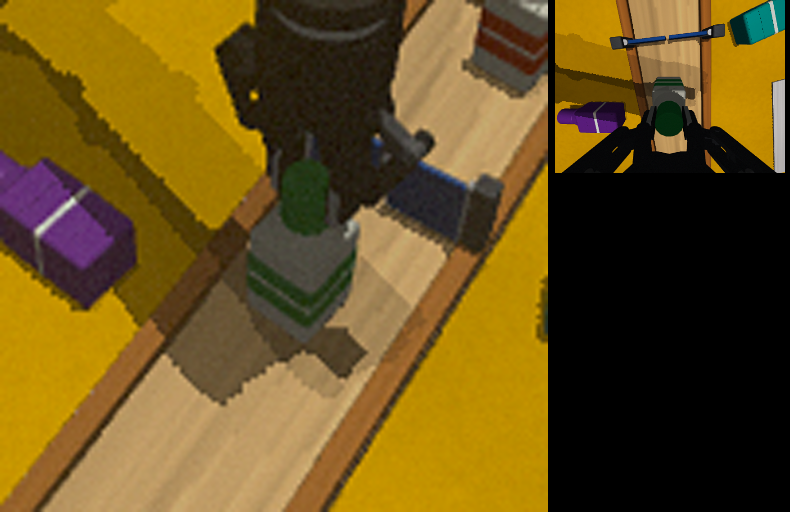

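Firm grip with slight downward press. Slide slowly, squaring up, to mid-gate.

Request:
drive_tool([
  [0,0,0.6,-1],
  [0,0,1.2,-2],
  [0.1,0,1.9,-3],
  [0.1,0,2.6,-4],
  [0.1,0,3.4,-5],
  [0.1,0,4.2,-6],
  [0.1,0,5,-6.3],
  [0,0,5.8,-6.3],
  [0,0,6.6,-6.3],
  [-0.1,0,7.4,-6.3],
  [-0.2,0,8.2,-6.3],
  [-0.3,0,9,-6.3],
  [-0.4,0,10,-6.3],
  [-0.4,0,10,-6.3],
])

```text
clock: 18.1
eef_pos: [0.5812, 0.0655, 0.0872]
ee_rot: [0.708, -0.706, -0.006, 0.007]
contact_force: [-1.3, -1.0, 2.2]
opening: 0.38
```

```bash
sed -i 's/c\[170:300,200:340\]/c[140:270,230:370]/' look.py; python3 look.py l12
```

```text
18.1 [0.5812 0.0655 0.0872] 0.38 [-1.33 -0.97  2.24] [-0.618  0.084  0.01 ]
```

View pics/l12.png

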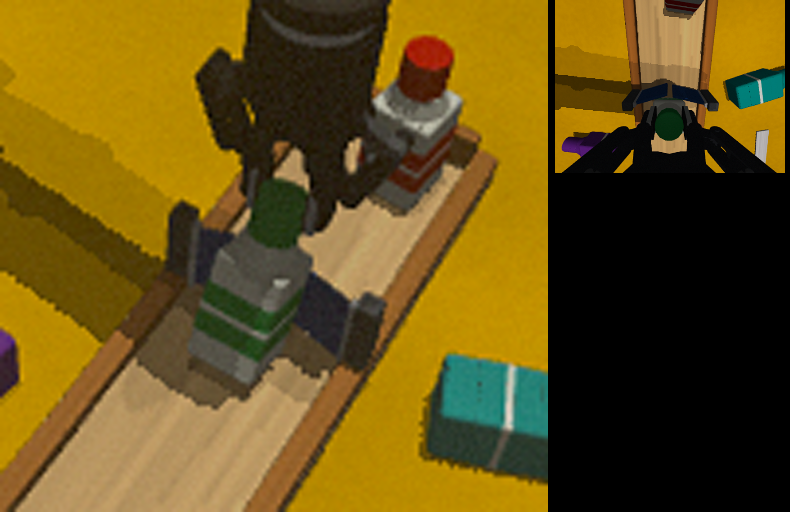

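The bottle leaned (base lagging): downward press made too much drag. Back up to right it, then regrip firmer with less press.

Request:
drive_tool([
  [0,0,-0.5,0],
  [0,0,-1,0],
  [0,0,-1.5,0],
  [0,0,-2,0],
  [0,0,-2.5,0],
  [0,0,-3,0],
  [0,0,-3.5,0],
  [0,0,-4,0],
  [0,0,-4.5,0],
  [0,0,-4.5,0],
])

```text
clock: 19.2
eef_pos: [0.5821, 0.0174, 0.0873]
ee_rot: [0.707, -0.707, -0.005, 0.005]
contact_force: [-0.5, 1.7, 2.4]
opening: 0.378
```

```bash
 python3 look.py l13
```

```text
19.2 [0.5821 0.0174 0.0873] 0.378 [-0.45  1.66  2.44] [ 0.902  0.073 -0.013]
```

View pics/l13.png

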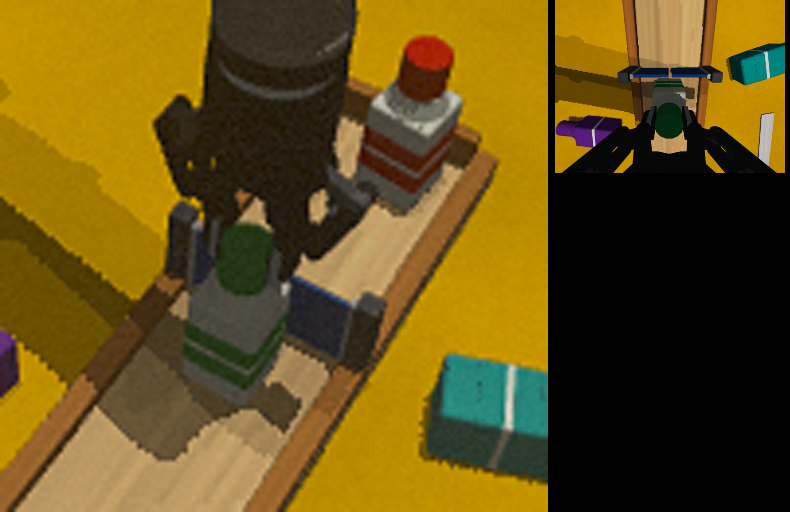

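```bash
python3 - <<'E'
from h import *
cs=cams.camera_info("scene"); g=lambda x,y:(230+x/3.914,140+y/3.938)
print("base",onplane(cs,[g(186,357),g(240,402),g(277,358)],.012).round(4).tolist())
print("top",onplane(cs,[g(187,290),g(243,332),g(289,283)],.096).round(4).tolist())
E
```

```text
base [[0.5537, 0.0011, 0.012], [0.6019, -0.0088, 0.012], [0.605, 0.0352, 0.012]]
top [[0.5542, -0.0068, 0.096], [0.5994, -0.0145, 0.096], [0.6044, 0.0342, 0.096]]
```

Request:
drive_tool([
  [0,0,0.2,0],
  [0,0,0.2,0],
  [0,-0.2,0.2,0],
  [0,-0.2,0.2,0],
  [0,-0.2,0.2,0],
], hand=4.6)

```text
clock: 19.8
eef_pos: [0.5821, 0.0191, 0.0894]
ee_rot: [-0.707, 0.707, 0.005, -0.005]
contact_force: [-0.9, 0.4, 0.3]
opening: 0.54
```

Request:
drive_tool([
  [0,0,0,0],
  [0,0,0,0],
  [0,0,0,0],
  [0,0,0,0],
  [0,0,0,0],
], hand=2.5, squeeze=110)

```text
clock: 20.3
eef_pos: [0.5823, 0.0193, 0.09]
ee_rot: [0.707, -0.707, -0.006, 0.005]
contact_force: [-1.3, 0.4, 4.8]
opening: 0.355
```

```bash
 python3 look.py l14
```

```text
20.3 [0.5823 0.0193 0.09  ] 0.355 [-1.3   0.45  4.81] [-0.009  0.348 -0.084]
```

View pics/l14.png

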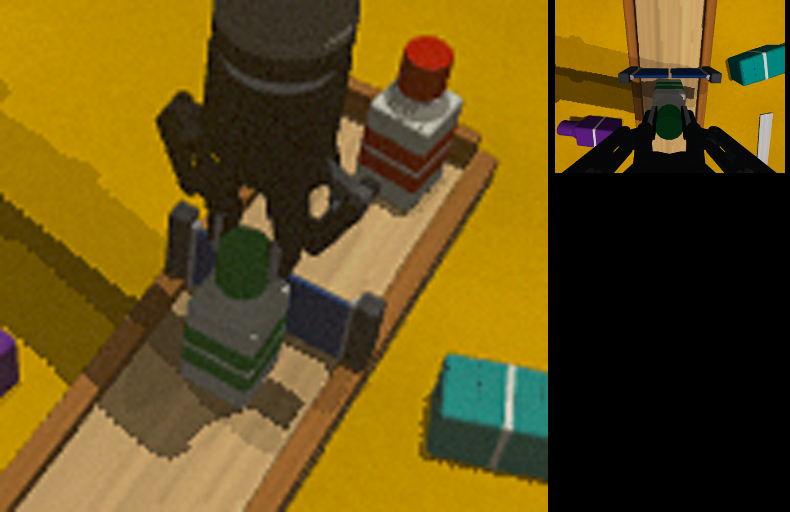

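Request:
drive_tool([
  [0,-0.1,0,0],
  [0,-0.1,0,0],
  [0,-0.1,0,0],
])

```text
clock: 20.7
eef_pos: [0.582, 0.0194, 0.0901]
ee_rot: [-0.707, 0.707, 0.005, -0.005]
contact_force: [0.1, -0.4, -0.0]
opening: 0.359
```

Request:
drive_tool([
  [0,0,0.5,0],
  [0,0,1,0],
  [0,0,1.6,0],
  [0,0,2.2,0],
  [0,0,2.8,0],
  [0,0,3.4,0],
  [0,0,4,0],
])

```text
clock: 21.4
eef_pos: [0.5813, 0.0586, 0.0909]
ee_rot: [-0.706, 0.708, 0.005, -0.006]
contact_force: [-2.1, -5.9, 6.5]
opening: 0.354
```

```bash
 python3 look.py l15
```

```text
21.4 [0.5813 0.0586 0.0909] 0.354 [-2.15 -5.92  6.52] [-1.87   0.63   0.008]
```

View pics/l15.png

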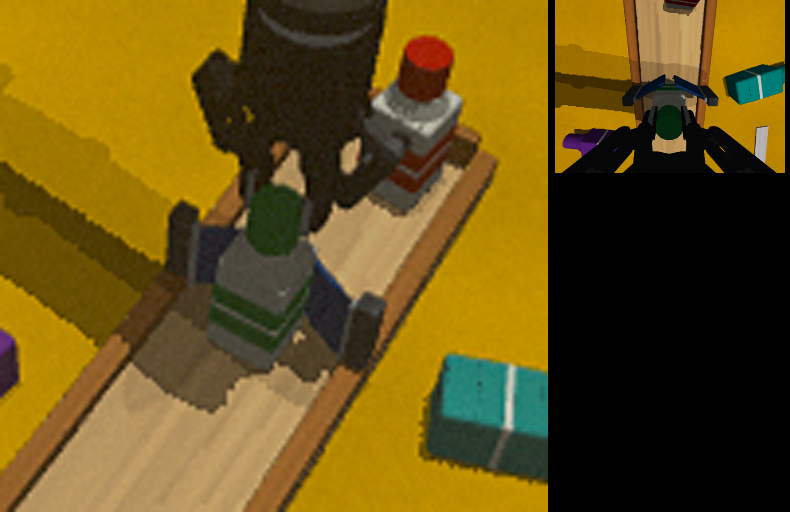

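Much more upright now. Unload by 1–2 mm and continue.

Request:
drive_tool([
  [0,-0.1,0,0],
  [0,-0.15,0,0],
  [0,-0.15,0.5,0],
  [0,-0.15,1,0],
  [0,-0.15,1.5,0],
])

```text
clock: 22.0
eef_pos: [0.5811, 0.0756, 0.0917]
ee_rot: [0.707, -0.707, -0.006, 0.006]
contact_force: [-0.7, -0.4, -3.2]
opening: 0.355
```

```bash
 python3 look.py l16
```

```text
22.0 [0.5811 0.0756 0.0917] 0.355 [-0.66 -0.42 -3.16] [-0.223 -0.032 -0.029]
```

View pics/l16.png

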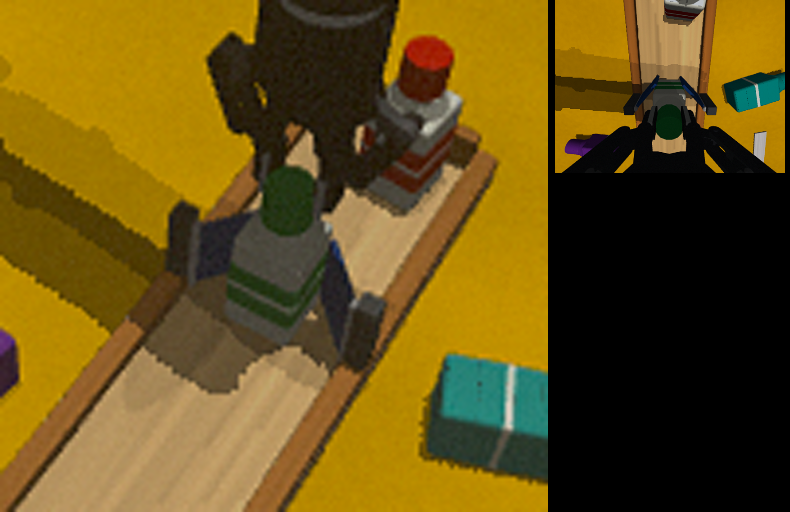

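Load shows it just hanging; lower 1 mm back to floor contact and go on.

Request:
drive_tool([
  [0,0.08,0,0],
  [0,0.08,0.5,0],
  [0,0.08,1.1,0],
  [0,0.08,1.7,0],
  [0,0.08,2.3,0],
])

```text
clock: 22.6
eef_pos: [0.5808, 0.0985, 0.091]
ee_rot: [0.707, -0.707, -0.006, 0.006]
contact_force: [0.6, -0.1, -2.7]
opening: 0.355
```

```bash
 python3 look.py l17
```

```text
22.6 [0.5808 0.0985 0.091 ] 0.355 [ 0.55 -0.06 -2.67] [-0.044 -0.009 -0.009]
```

View pics/l17.png

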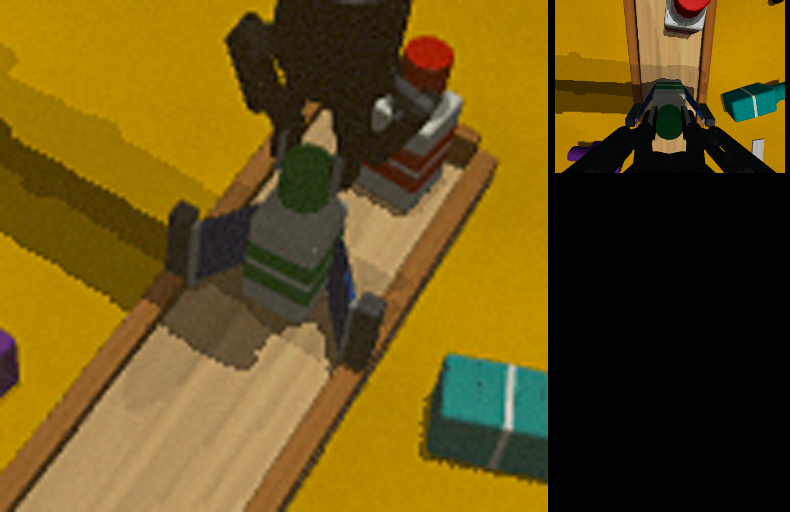

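Request:
drive_tool([
  [0,0.08,0,0],
  [0,0.12,0,0],
  [0,0.12,0,0],
])

```text
clock: 23.0
eef_pos: [0.5809, 0.0981, 0.0903]
ee_rot: [0.708, -0.707, -0.006, 0.005]
contact_force: [-0.2, 2.5, 0.2]
opening: 0.354
```

Request:
drive_tool([
  [0,0,0.5,0],
  [0,0,1.1,0],
  [0,0,1.8,0],
  [0,0,2.5,0],
  [0,0,3,0],
])

```text
clock: 23.5
eef_pos: [0.5811, 0.1267, 0.0907]
ee_rot: [-0.706, 0.708, 0.006, -0.005]
contact_force: [-1.4, -3.9, 5.7]
opening: 0.353
```

```bash
 python3 look.py l18
```

```text
23.5 [0.5811 0.1267 0.0907] 0.353 [-1.4  -3.94  5.67] [-1.413  0.439 -0.022]
```

View pics/l18.png

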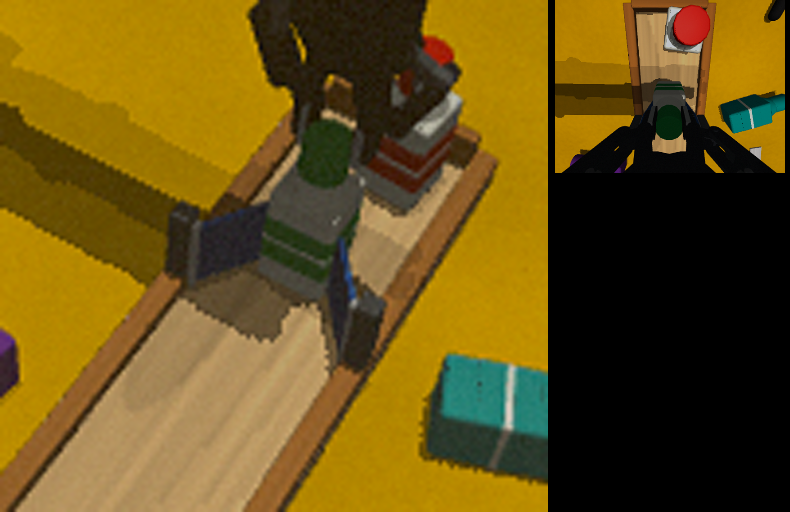

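Request:
drive_tool([
  [0,-0.07,0,0],
  [0,-0.07,0.5,0],
  [0,-0.07,1.1,0],
  [0,-0.07,1.7,0],
  [0,-0.07,2.3,0],
  [0,-0.07,3.0,0],
  [0,-0.07,3.0,0],
])

```text
clock: 24.3
eef_pos: [0.5799, 0.1598, 0.0904]
ee_rot: [0.708, -0.706, -0.006, 0.006]
contact_force: [0.4, 1.1, -2.0]
opening: 0.353
```

```bash
 python3 look.py l19; python3 - <<'E'
from h import *
im=cams.capture("top"); cv2.imwrite("pics/t19.png",cv2.resize(im[120:210,160:400],None,fx=3.3,fy=3.3,interpolation=cv2.INTER_CUBIC)[:,:,::-1])
E
```

```text
24.3 [0.5799 0.1598 0.0904] 0.353 [ 0.39  1.09 -2.05] [ 0.151  0.031 -0.005]
```

View pics/l19.png

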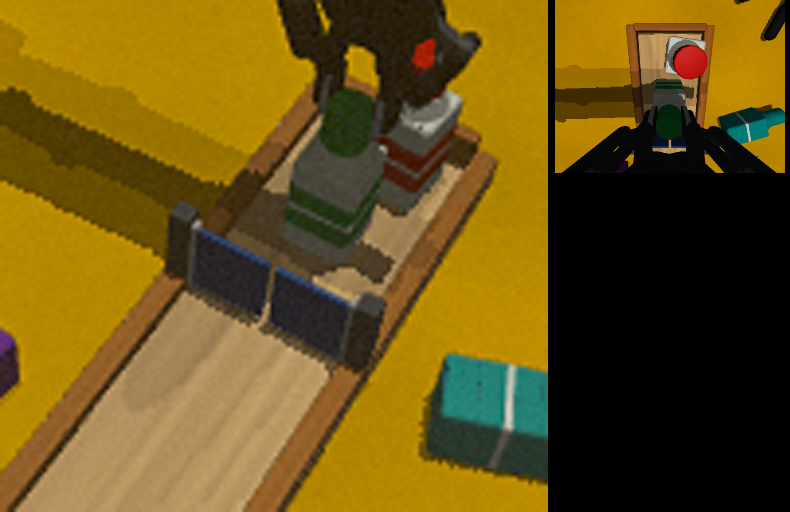

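Both flaps have shut behind it. Check the lean before releasing.

```bash
python3 - <<'E'
from h import *
cs=cams.camera_info("scene"); g=lambda x,y:(230+x/3.914,140+y/3.938)
print("base",onplane(cs,[g(287,223),g(335,258),g(372,220)],.012).round(4).tolist())
print("top",onplane(cs,[g(294,160),g(342,195),g(386,152)],.096).round(4).tolist())
E
```

```text
base [[0.5529, 0.1423, 0.012], [0.5971, 0.1335, 0.012], [0.603, 0.1802, 0.012]]
top [[0.5563, 0.1274, 0.096], [0.5979, 0.1181, 0.096], [0.6046, 0.1696, 0.096]]
```

```bash
python3 - <<'E'
import cv2,numpy as np
o=[]
for n in("l14","l16","l18","l19"):
    im=cv2.imread(f"pics/{n}.png"); o.append(cv2.resize(im[60:160,635:705],(190,271),interpolation=cv2.INTER_CUBIC))
cv2.imwrite("pics/cmp.png",np.hstack(o))
E
```

```text
(no output)
```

View pics/cmp.png

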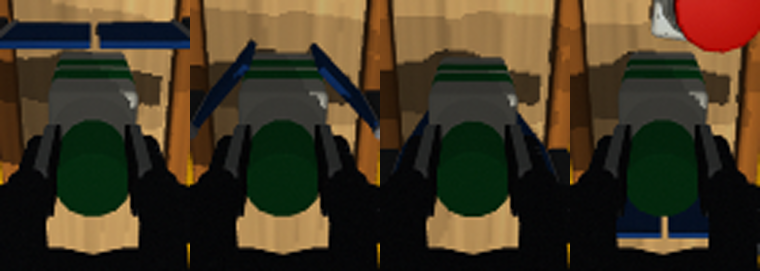

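In the gripper frame the bottle looks the same as when it stood freely (first panel), so it is upright within a degree or two. Set down, release, back away upward.

Request:
drive_tool([
  [0,0.08,0,0],
  [0,0.12,0,0],
  [0,0.12,0,0],
])

```text
clock: 24.75
eef_pos: [0.5798, 0.1593, 0.0903]
ee_rot: [0.708, -0.706, -0.006, 0.006]
contact_force: [-1.3, 1.5, 4.6]
opening: 0.354
```

Request:
drive_tool([
  [0,0,0,0],
  [0,0,0,0],
  [0,0,0,0],
  [0,-1,0,0],
  [0,-3,0,0],
  [0,-6,0,0],
  [0,-10,0,0],
  [0,-14,0,0],
  [0,-14,-4,0],
  [0,-14,-8,0],
  [0,-14,-12,0],
  [0,-14,-16,0],
  [0,-14,-16,0],
  [0,-14,-16,0],
], hand=5.0, squeeze=30)

```text
clock: 26.15
eef_pos: [0.5825, -0.0044, 0.2303]
ee_rot: [0.707, -0.707, -0.005, 0.004]
contact_force: [0.1, -0.1, -0.5]
opening: 0.583
```

```bash
 python3 look.py l20; python3 - <<'E'
from h import *
im=cams.capture("scene"); cv2.imwrite("pics/s20.png",im[:,:,::-1])
ct=cams.camera_info("top"); im=cams.capture("top"); cv2.imwrite("pics/t20.png",cv2.resize(im[120:210,160:400],None,fx=3.3,fy=3.3,interpolation=cv2.INTER_CUBIC)[:,:,::-1])
for nm,lo,hi in [("green",(45,90,30),(75,255,255)),("orange",(5,150,120),(14,255,255)),("red",(0,120,60),(4,255,255))]:
    m=mask(im,lo,hi); k,l,st,c=cv2.connectedComponentsWithStats(m)
    for i in range(1,k):
        if st[i,4]>12 and 100<c[i][1]<200: print(nm,st[i],c[i].round(1),onplane(ct,[c[i]],.142).round(4))
E
```

```text
26.15 [ 0.5825 -0.0044  0.2303] 0.583 [ 0.06 -0.11 -0.54] [-0.002 -0.011 -0.008]
green [422  88  34  33 653] [437.9 103.8] [[ 0.7354 -0.4884  0.142 ]]
orange [368 149  12  12 103] [373.8 154.7] [[ 0.5864 -0.3005  0.142 ]]
red [184 146  13  12 111] [190.1 151.2] [[0.5956 0.2242 0.142 ]]
```

View pics/l20.png

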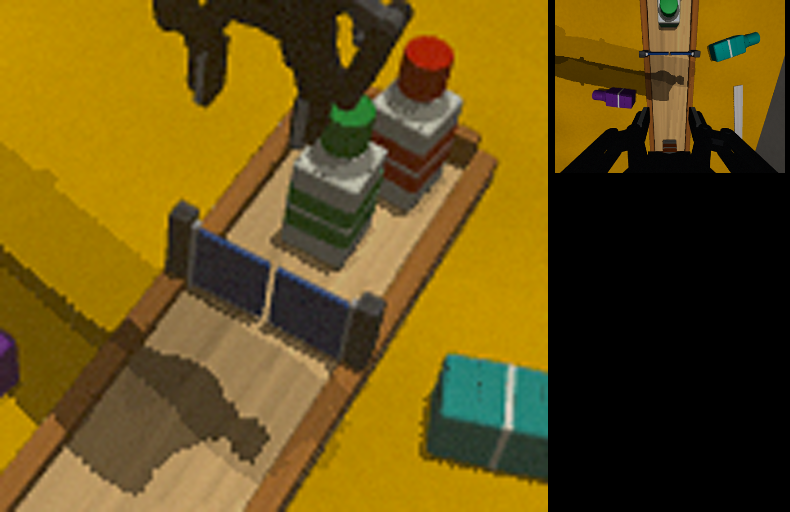

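View pics/s20.png

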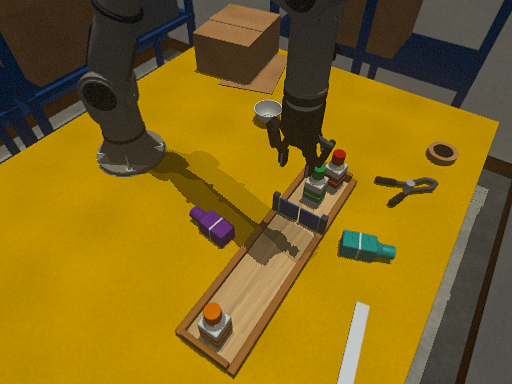

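View pics/t20.png

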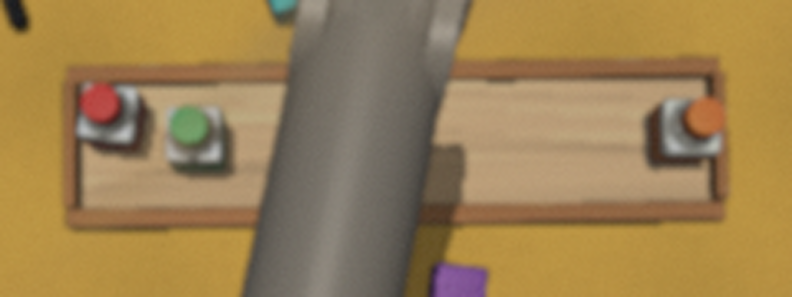

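```bash
python3 - <<'E'
from h import *
ct=cams.camera_info("top"); cs=cams.camera_info("scene")
print(onplane(ct,[(160+190/3.3,120+126/3.3)],.142), onplane(cs,[(230+353/3.914,140+112/3.938)],.142))
E
```

```text
[[0.57543648 0.14517061 0.142     ]] [[0.58375291 0.14692981 0.142     ]]
```

```bash
python3 -c "
from workcell import env
print(env.sign_off())"
```

```text
the job is handed in; nothing more can be done
None
```

The green-capped bottle now stands upright in the stock bay, about 92 mm past the gate, roughly 27 mm from the red-capped bottle. The job is handed in. I stood it up in front of the gate, released it, regripped the cap and slid it through. Robot time was about 26.5 s of the 51 s allowed.

**Last checks:** The pictures show it upright and both flaps shut. By its cap position in the top view, the orange-capped bottle has moved less than 1 mm, and the red-capped one too. The bowl shows in its original place in the last scene picture, though I did not measure it. The gripper is open, clear of everything, and reads no contact force.

**What went wrong on the way:**
- **First grip:** it slipped off the cap. The finger tips sat clearly higher than the reported TCP, by roughly 2–3 cm, so I regripped lower by feel.
- **First pass at the gate:** I pressed down too hard and the bottle leaned while part way through. I backed it out in front of the gate, stood it free again, and repeated with a firmer grip.
- **Second pass:** the forces showed the bottle hanging in the grip for about 4 cm inside the gate, probably a fraction of a millimetre off the floor. I then lowered it back into contact. In the last stretch they again showed most of its weight in the grip.
- **Camera disagreement:** the top and scene cameras differ by about 8 mm across the lane on the bottle's final position, but agree within 2 mm along it.

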